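Unlatch a board test fixture and hold its gate open

ROBOT

A 6-joint arm with a two-finger parallel gripper is mounted at the origin on a cart in front of the work surface, level with it; the furniture and walls round the work are solid. World frame = base frame: x ahead of the robot, y to its left, z up, the work surface at z = 0. Lengths are in mm, angles in rad, forces in N, time in s.
With the tool pointing down it reaches from about 275 to 875 mm from the base axis. Payload 12.5 kg.
Tool frame: the origin (TCP) lies on the centre line of the jaws, within the pads' length; the fingertips stand 22 mm ahead of it and the grasp point (between the pads) lies 3 mm ahead of it (bot.tip_reach is the z of the fingertips in the tool frame, in mm); z points along the fingers, y is the line along which they close (so a half turn about z gives the same grasp; the last joint's range is limited). The gripper opens to 85 mm and grips with 20 to 120 N. Pads are 22 mm wide; open, the fingers measure 114 mm over their backs; the gripper's body (76 mm by 85 mm) begins 54 mm behind the grasp point. The pads swing forward as they close: fully open they stand 13 mm farther back than shut.
Start: joints at [-1.27, 0.351, 1.652, -0, 1.139, -0.085], TCP at [206.983, -509.551, 226.59] pointing down, gripper open.
Joint ranges: [-2.75, 2.75], [-0.79, 2.1], [0.01, 2.65], [-1.57, 4.71], [0.07, 3.14], [-2.87, 2.87]. Speed limits (rad/s): [2.22, 2.22, 2.79, 3.14, 3.14, 3.14].

INTERFACE

Orientations are given as a 3x3 rotation matrix whose columns are the frame's x, y, z axes.
In Python, from workcell import bot gives the robot as it stands. The module is installed in compiled form; this text tells all that it offers.
- The arm moves only by the tool drive_tool, never from a script. Its argument "motion" is a list of rows, each an object with "claw": the opening, from -1 (shut) to 1 (fully open); "delta_pos": the shift along the tool's x, y, z in cm, a list of three; "spin": the turn about the tool's z in rad. In form: [{"claw": claw, "delta_pos": [dx, dy, dz], "spin": spin}, ...]. A call has 1 to 8 rows; each row shifts and turns the commanded pose from where the row before left it, along the tool's axes as they then stand; what a row does not reach is not made up. A row lasts 1/8 s, in which the tool goes at most 62.5 mm and 10.7 degrees, less where a joint would pass 70% of its speed; a pose out of reach is approached as far as the arm can. A call with a gripper value outside its range is refused whole. The fingers move at their own pace and stop on an object; "grip_force" is the grip in N (left out, the last holds). Time passes only in rows, so rows that do not move let the fingers close. It gives the time, the measured TCP pose, the force, the opening and the grip force at its end, in the units of the state.
- bot.read_state(): the state, without advancing time (a new reading comes with each control period).
- bot.get_image(name): name is "scene" or "top" or "wrist"; returns (picture, depth): 400x640x3 uint8, red, green, blue; 400x640 float32, mm along the optical axis (not along the pixel's ray), 0 where there is no reading.
- bot.camera_info(name): a dict with "K" (3x3 intrinsics, pixels), "world_from_camera" (4x4, takes a point from camera to world coordinates); the wrist camera has in their place "mount" (4x4, takes a point from camera to tool coordinates, whose origin is the TCP and whose axes are the flange's). Camera axes: x right, y down, z forward; pixel columns grow to the right and rows downward; lengths in mm; the calibration is good to about 2 mm. The wrist camera is an equidistant fisheye: a pixel r from the principal point sees the ray r / f radians off the axis. A picture is of the moment at which its call begins: read the wrist's pose just before it. camera_info takes no time and is no camera call.
- bot.job_done(): hands the job in; it is judged then, once.
The state is a dict: "clock": time; "qpos": joint angles; "joint_velocities": joint speeds; "joint_torque": joint torques, N m; "position": TCP position; "eef_rot": TCP orientation; "wrist_force": force on the tool from outside, world axes, zero at the start; "ft_torque": the same for the moment, N m; "grip_width": finger opening in mm; "grasp_force": force on a finger pad.
Only numpy, scipy, OpenCV 4.12 (cv2) and the standard library are available. Lean on these libraries where they do the work, as an engineer would, in place of code of your own. Each camera call takes 0.05 s, during which the arm holds its last target. There are 200 camera calls.

TASK

The board under the test fixture's clear hold-down gate has to come out, and the gate is sprung to close. Pinch the red catch so that the gate springs up onto the yellow safety catch, pinch the yellow catch to free it, then take the gate by its black handle and swing it up past its half-open detent until you feel it come gently against its stop screw. Finish while still holding the handle, keeping the gate lightly pressed against the stop so that I can lift the board out; leave the board in its nest and the things round the fixture where they are.

Things in the scene. Friction and masses are not known exactly. Their poses are not given: they have to be found in the camera images.
- red_tabs (a point): middle of the part to grip of the red pinch catch: two upright red tabs, each 24 mm along x, 8 mm thick, 36 mm tall; tops 16 mm above this point, 150 mm above the bench. Outer faces 38 mm apart along y, 20 mm when squeezed home. Axes as the fixture's. Grip the tabs only: below 118 mm the gate's fork springs up. Main catch, at the left or right front corner.
- yellow_tabs (a point): middle of the part to grip of the yellow pinch catch: two upright yellow tabs, each 24 mm along x, 8 mm thick, 36 mm tall; tops 16 mm above this point, 150 mm above the bench. Outer faces 38 mm apart along y, 20 mm when squeezed home. Axes as the fixture's. Grip the tabs only: below 118 mm the gate's fork springs up. Safety catch, at the other corner.
- red_l (a joint): travel (m) of the red catch's jaw on the left side (seen from the robot): 0 = sprung out, 0.009 = fully in towards the other jaw. The catch lets go when both its jaws are in by more than 0.0065. Its spring takes 4 N to start, 8.5 N fully in, and returns it when let go.
- red_r (a joint): travel (m) of the red catch's jaw on the right side (seen from the robot): 0 = sprung out, 0.009 = fully in towards the other jaw. The catch lets go when both its jaws are in by more than 0.0065. Its spring takes 4 N to start, 8.5 N fully in, and returns it when let go.
- yellow_l (a joint): travel (m) of the yellow catch's jaw on the left side (seen from the robot): 0 = sprung out, 0.009 = fully in towards the other jaw. The catch lets go when both its jaws are in by more than 0.0065. Its spring takes 4 N to start, 8.5 N fully in, and returns it when let go.
- yellow_r (a joint): travel (m) of the yellow catch's jaw on the right side (seen from the robot): 0 = sprung out, 0.009 = fully in towards the other jaw. The catch lets go when both its jaws are in by more than 0.0065. Its spring takes 4 N to start, 8.5 N fully in, and returns it when let go.
- handle (a point): middle of the gate's handle: black-sleeved round bar, 12 mm in diameter, 64 mm clear between its two arms, parallel to the hinge, 205 mm from the hinge axis, with 44 mm free between it and the gate's front rail. Shut, it is 82 mm above the bench, between the catches. Axes turn with the gate: y along the bar, -x from hinge to bar. The bar can turn between the fingers.
- gate_hinge (a point): middle of the gate's hinge axis, 82 mm above the bench at the back of the fixture; axes as the fixture's (y along the hinge). At gate angle q the handle's middle is at this point - 0.205 cos(q) along x + 0.205 sin(q) along z.
- gate (a joint): opening angle (rad) of the clear gate, 0.27-0.43 kg. 0.005 on the red catch, 0.08 on the yellow, 0.18 free on its spring pots. Ball detent: notch at 0.85 between bumps at 0.7 and 1.0, past it from 1.18; it takes 4 N at the handle. Damped (1.2 N at the handle per rad/s). Let go beyond the detent, it sinks back to 1.19 (weight and spring, 1-2 N at the handle). Meets its stop at 1.28 to 1.53.
- open_stop: stop screw with a sprung rubber buffer, on the bracket behind the hinge, met by the fully opened gate; origin at the buffer's tip, 50 mm above the hinge axis; x along the screw, away from the robot. How far it is screwed in (11 mm range) differs, and with it the angle at which the gate stops: feel for it. The buffer gives 1 mm per 6 N (at the handle: 4 mm per 1.5 N), 6 mm in all.
- fixture: the test fixture, fixed on the bench: grey base 185 x 240 mm, 45 mm tall. Origin on the bench, 70 mm in front of the hinge axis; x from the catches to the hinge (away from the robot), y left along the hinge, z up. Both catches' tabs are 105 mm in front of the origin, 95 mm left and right of it. The yellow catch's noses hook 13.5 mm higher than the red's.
- board: green circuit board, 56 x 85 mm, 17 mm tall with its parts, lying loose on posts among locating pins in the nest under the gate; origin at the middle of its underside.
- screw_dish: round steel dish with screws, 67 mm across, 14 mm tall, on the bench right of the fixture; origin at the middle of its underside.
- battery_pack: white pouch battery pack, 38 x 85 x 9 mm, on the bench at the fixture's front right; origin at the middle of its underside.
- loupe: black watchmaker's loupe, 34 mm across, 26 mm tall, on the bench left of the fixture; origin at the middle of its underside.
- marker: grey marker pen, 131 mm long, 13 mm thick, on the bench at the fixture's front left; origin at the middle of its underside.
Things that resemble listed ones, but are neither listed nor needed, are in the scene too. Leave any pink look-alike of the part that bears yellow_tabs alone. What is shaped like the part that bears red_tabs but green is not meant.

How it is judged:
By the outcome, as a careful person would: the job done as asked, in the order asked, and still so for the second after the job is handed in, while the arm keeps its last pose, push and grip.
It also fails if it takes over 72 s, if anything falls off the work surface, if the arm or the gripper's body presses on something with over 40 N, if the wrist force passes 120 N, or if a joint passes its speed limit or range.

## Working session

There is one attempt and no reset: what is moved stays moved. The work goes in short steps, Python scripts to look and compute and a tool call to move; the robot and the scene stay as the last step left them, time stands still between calls to the robot, and variables do not carry over. Pictures are saved under pics/ and viewed, at most 10 in all, crops included, and the job is handed in when it is done.

Besides the shell and the picture viewer there is one more tool, called after ">>>" by a JSON object that holds its "fn" and its "kwargs", one argument or row to a line. drive_tool: Moves the arm, as the interface text tells. Its arguments: {"type":"object","properties":{"motion":{"type":"array"},"grip_force":{"type":"number"}},"required":["motion"]}

```bash
mkdir -p pics
python3 - <<'E'
from workcell import bot
import cv2,numpy as np,pickle
s=bot.read_state();print(s['clock'],s['position'],s['eef_rot'],s['grip_width'],bot.tip_reach)
D={}
for n in('scene','top'):
    im,d=bot.get_image(n);D[n]=(im,d,bot.camera_info(n));cv2.imwrite(f'pics/{n}0.png',im[:,:,::-1])
    print(n,D[n][2])
print(bot.camera_info('wrist'))
pickle.dump(D,open('d0.pkl','wb'))
E
```

```text
0.0 [ 206.89611954 -509.25741955  226.06079321] [[ 9.26510336e-01  3.76269179e-01 -3.19690589e-04]
 [ 3.76269298e-01 -9.26509706e-01  1.08617990e-03]
 [ 1.12499587e-04 -1.12664666e-03 -9.99999359e-01]] 85.55643826031714 22.0
scene {'K': array([[415.58826215,   0.        , 326.21434809],
       [  0.        , 415.58826215, 203.23227036],
       [  0.        ,   0.        ,   1.        ]]), 'world_from_camera': array([[-8.19363330e-01, -4.16995256e-01,  3.93393810e-01,
         1.06354405e+02],
       [-5.73251251e-01,  6.02163408e-01, -5.55681774e-01,
         5.35228587e+02],
       [-5.17069374e-03, -6.80818762e-01, -7.32433667e-01,
         8.57434540e+02],
       [ 0.00000000e+00,  0.00000000e+00,  0.00000000e+00,
         1.00000000e+00]])}
top {'K': array([[372.61403416,   0.        , 317.85944753],
       [  0.        , 372.61403416, 199.26610382],
       [  0.        ,   0.        ,   1.        ]]), 'world_from_camera': array([[ 2.28875383e-02, -9.93838755e-01,  1.08446713e-01,
         4.05416989e+02],
       [-9.99469253e-01, -2.02311097e-02,  2.55326310e-02,
        -7.42005217e+01],
       [-2.31813209e-02, -1.08973534e-01, -9.93774318e-01,
         9.67975696e+02],
       [ 0.00000000e+00,  0.00000000e+00,  0.00000000e+00,
         1.00000000e+00]])}
{'K': array([[309.70691629,   0.        , 320.42196669],
       [  0.        , 309.70691629, 196.17020271],
       [  0.        ,   0.        ,   1.        ]]), 'mount': array([[ 2.71869710e-04, -9.55360613e-01, -2.95442084e-01,
         7.42308342e+01],
       [ 9.99999942e-01,  3.20165313e-04, -1.15094081e-04,
        -1.50227383e-01],
       [ 2.04546659e-04, -2.95442035e-01,  9.55360645e-01,
        -1.46942049e+02],
       [ 0.00000000e+00,  0.00000000e+00,  0.00000000e+00,
         1.00000000e+00]])}
```

View pics/scene0.png

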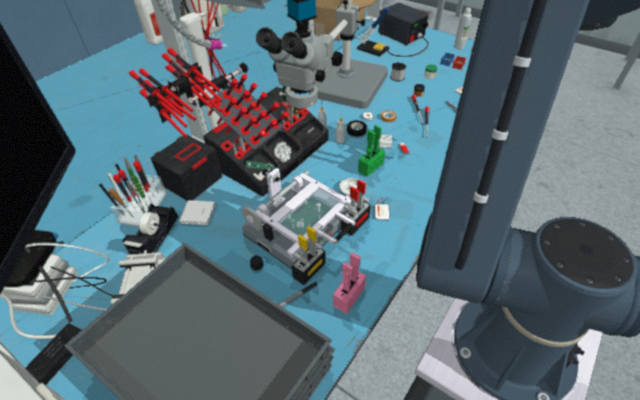

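View pics/top0.png

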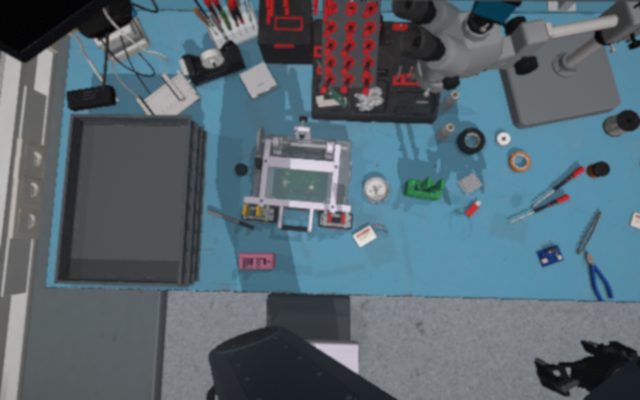

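The scene view shows the fixture with yellow tabs at (307,238) and red tabs at (357,190). The look-alikes are pink at (350,280) and green at (372,150). The top view has yellow at (258,208), red at (337,217), pink at (257,262) and green at (425,188). The red and yellow ones sit on the fixture's front corners, so they fit. I'll measure them and confirm in an enlarged crop.

```bash
cat > h.py <<'E'
import numpy as np,cv2,pickle
def ray(ci,u,v):
    K=ci['K'];T=ci['world_from_camera'];d=T[:3,:3]@np.array([(u-K[0,2])/K[0,0],(v-K[1,2])/K[1,1],1]);return T[:3,3],d
def tri(r1,r2):
    (a,d),(b,e)=r1,r2;s=np.linalg.lstsq(np.c_[d,-e],b-a,rcond=None)[0];p,q=a+s[0]*d,b+s[1]*e;return (p+q)/2,np.linalg.norm(p-q)
def cloud(im,dep,ci,m):
    v,u=np.nonzero(m&(dep>0));K=ci['K'];z=dep[v,u];P=np.c_[(u-K[0,2])/K[0,0]*z,(v-K[1,2])/K[1,1]*z,z]
    T=ci['world_from_camera'];return P@T[:3,:3].T+T[:3,3]
E
python3 - <<'E'
from h import *
D=pickle.load(open('d0.pkl','rb'))
roi={'scene':{'red':(335,165,385,235),'yel':(285,215,335,285)},'top':{'red':(310,195,360,235),'yel':(238,190,282,230)}}
for n in D:
    im,dep,ci=D[n];hsv=cv2.cvtColor(im,cv2.COLOR_RGB2HSV)
    for c,(a,b,x,y) in roi[n].items():
        H=hsv[:,:,0].astype(int);m=((H<8)|(H>172)) if c=='red' else ((H>20)&(H<34))
        m=m&(hsv[:,:,1]>140)&(hsv[:,:,2]>70);r=np.zeros_like(m);r[b:y,a:x]=1;m&=r
        P=cloud(im,dep,ci,m);k=P[:,2]>105;Q=P[k]
        nn,lab,st,ce=cv2.connectedComponentsWithStats(m.astype('uint8'))
        print(n,c,[(s.tolist(),cc.round(1).tolist()) for s,cc in zip(st[1:],ce[1:]) if s[4]>5])
        if len(Q):print('  hi',len(Q),Q.mean(0).round(1),Q.min(0).round(),Q.max(0).round())
        t=Q[Q[:,2]>142];
        if len(t):print('  top',len(t),t.mean(0).round(1),t.min(0).round(1),t.max(0).round(1))
a=cv2.resize(D['scene'][0][130:320,235:400],None,fx=3,fy=3,interpolation=2)
b=cv2.resize(D['top'][0][110:280,220:460],None,fx=2,fy=2,interpolation=2)
cv2.imwrite('pics/crop.png',a[:,:,::-1]);cv2.imwrite('pics/cropt.png',cv2.resize(D['top'][0][110:280,225:365],None,fx=3.5,fy=3.5,interpolation=2)[:,:,::-1])
E
```

```text
scene red [([351, 180, 15, 21, 161], [357.5, 189.9]), ([356, 212, 12, 15, 68], [361.6, 219.0])]
  hi 161 [455.4 -90.1 138.1] [ 446. -110.  117.] [469. -73. 153.]
  top 67 [455.6 -90.  148. ] [ 445.6 -109.7  142. ] [469.1 -73.5 152.6]
scene yel [([307, 227, 9, 15, 92], [311.3, 233.4]), ([299, 235, 9, 15, 92], [302.8, 242.1]), ([308, 259, 14, 17, 59], [314.4, 267.0])]
  hi 181 [467.9  98.3 138.8] [457.  76. 118.] [480. 116. 153.]
  top 81 [469.3  96.9 148.3] [457.3  76.2 142.2] [480.  115.6 153. ]
top red [([328, 213, 4, 9, 22], [329.5, 217.4]), ([341, 214, 4, 9, 23], [342.4, 218.0])]
  hi 43 [454.9 -94.7 149. ] [ 446. -112.  145.] [465. -76. 152.]
  top 43 [454.9 -94.7 149. ] [ 445.7 -111.5  145.1] [465.  -76.5 152.5]
top yel [([243, 206, 4, 8, 27], [244.6, 209.6]), ([256, 207, 5, 9, 37], [258.1, 210.9])]
  hi 64 [467.4  91.8 145.7] [458.  76. 126.] [477. 112. 152.]
  top 51 [468.   94.3 148.1] [459.2  76.6 142. ] [476.9 112.5 152. ]
```

View pics/crop.png

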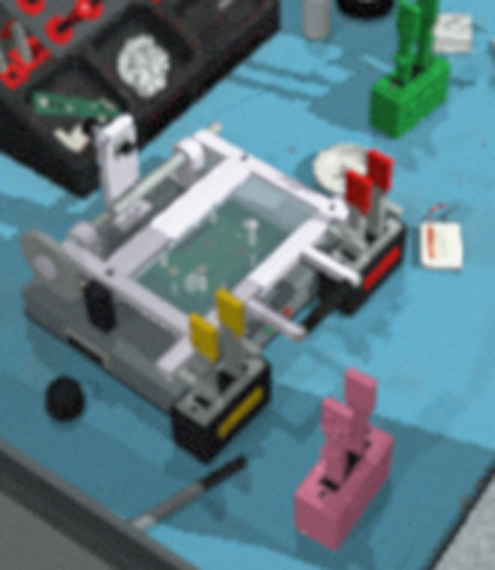

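View pics/cropt.png

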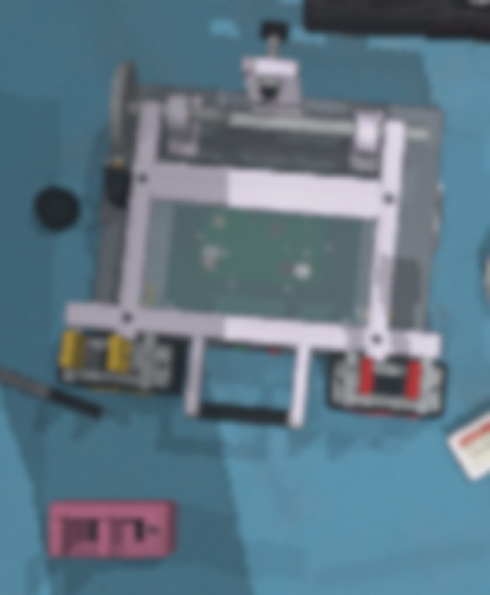

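The crop confirms it: red tabs on the fixture's right front corner, yellow on the left front, with the black handle between them. The pink and green parts stand alone off the fixture. Next I'll compute the targets.

```bash
cat >> h.py <<'E'
def goto(s,p,yaw):
    R=s['eef_rot'];y=np.arctan2(R[1,0],R[0,0]);return (R.T@(np.array(p)-s['position'])/10).round(2), round((y-yaw),3)
E
python3 - <<'E'
from h import *
from workcell import bot
D=pickle.load(open('d0.pkl','rb'))
T=D['top'][2];S=D['scene'][2]
def z(ci,u,v,h):
    o,d=ray(ci,u,v);return o+d*(h-o[2])/d[2]
print('top@150',[z(T,u,v,150).round(1) for u,v in((329.5,217.4),(342.4,218),(244.6,209.6),(258.1,210.9))])
print('tri tabs(approx)',tri(ray(T,336,215.5),ray(S,357.5,186)),)
# handle ends in crops
def pt(n,u,v): 
    return ray(D[n][2],*((225+u/3.5,110+v/3.5) if n=='top' else (235+u/3,130+v/3)))
for a,b in (((198,411),(290,328)),((292,416),(335,300))): print('handle',tri(pt('top',*a),pt('scene',*b)))
im,dep,ci=D['top']
m=np.zeros(dep.shape,bool);m[226:230,285:306]=1
P=cloud(im,dep,ci,m&(im.max(2)<80));print(len(P),np.median(P,0))
r=np.array([455.2,-93]);y=np.array([468.2,95]);yaw=-np.arctan2(*(y-r));print('yaw',yaw)
s=bot.read_state();print(goto(s,[455.2,-93,200],yaw))
E
```

```text
top@150 [array([455.2, -79.7, 150. ]), array([ 454.4, -108. ,  150. ]), array([468.4, 108.4, 150. ]), array([466.1,  78.3, 150. ])]
tri tabs(approx) (array([459.29003413, -94.2355574 , 146.14456568]), np.float64(1.3418933324418323))
handle (array([438.06450041,  35.55624848,  86.97325699]), np.float64(11.866895646020556))
handle (array([436.49728236, -27.04674836,  59.76415555]), np.float64(10.91689569187402))
71 [432.3406828    5.54171228  87.98486739]
yaw -0.06903903767433632
(array([ 38.67, -29.22,   2.64]), np.float64(0.455))
```

>>> {"fn": "drive_tool", "kwargs": {
  "motion": [
    {"claw": 1,"delta_pos": [0,0,0],"spin": 0.152},
    {"claw": 1,"delta_pos": [0,0,0],"spin": 0.152},
    {"claw": 1,"delta_pos": [0,0,0],"spin": 0.151},
    {"claw": 1,"delta_pos": [2.0,-3.9,0],"spin": 0},
    {"claw": 1,"delta_pos": [2.0,-3.9,0],"spin": 0},
    {"claw": 1,"delta_pos": [2.0,-3.9,0],"spin": 0},
    {"claw": 1,"delta_pos": [2.0,-3.9,0],"spin": 0},
    {"claw": 1,"delta_pos": [2.0,-3.9,0],"spin": 0}
  ]
}}

```text
clock: 1.1
position: [320.7, -320.6, 226.4]
eef_rot: [[0.998, -0.069, -0.0], [-0.069, -0.998, 0.0], [-0.0, -0.0, -1.0]]
wrist_force: [-0.6, -1.0, 0.5]
grip_width: 85.8
grasp_force: 0.0
```

>>> {"fn": "drive_tool", "kwargs": {
  "motion": [
    {"claw": 1,"delta_pos": [2.0,-3.9,0],"spin": 0},
    {"claw": 1,"delta_pos": [2.0,-3.9,0],"spin": 0},
    {"claw": 1,"delta_pos": [2.0,-3.9,0],"spin": 0},
    {"claw": 1,"delta_pos": [2.0,-3.9,0],"spin": 0},
    {"claw": 1,"delta_pos": [2.0,-3.9,0],"spin": 0},
    {"claw": 1,"delta_pos": [1.9,-4.2,0],"spin": 0},
    {"claw": 1,"delta_pos": [0,0,0],"spin": 0}
  ]
}}

```text
clock: 1.98
position: [456.0, -91.7, 226.3]
eef_rot: [[0.998, -0.066, -0.0], [-0.066, -0.998, 0.0], [-0.0, -0.0, -1.0]]
wrist_force: [-0.1, 0.3, 0.1]
grip_width: 85.3
grasp_force: 0.0
```

```bash
cat >> h.py <<'E'
def wray(s,ci,u,v):
    K=ci['K'];a,b=u-K[0,2],v-K[1,2];r=np.hypot(a,b);t=r/K[0,0];d=np.array([np.sin(t)*a/r,np.sin(t)*b/r,np.cos(t)])
    M=ci['mount'];R=s['eef_rot'];return R@M[:3,3]+s['position'],R@M[:3,:3]@d
def look(bot,name):
    s=bot.read_state();im,d=bot.get_image('wrist');cv2.imwrite(f'pics/{name}.png',im[:,:,::-1]);pickle.dump((s,im,d),open(name+'.pkl','wb'));return s,im,d
def blobs(im,c,amin=60):
    hsv=cv2.cvtColor(im,cv2.COLOR_RGB2HSV);H=hsv[:,:,0].astype(int);m=((H<8)|(H>172)) if c=='red' else ((H>20)&(H<34))
    m=m&(hsv[:,:,1]>140)&(hsv[:,:,2]>70);n,l,st,ce=cv2.connectedComponentsWithStats(m.astype('uint8'));return [(a.tolist(),b.round(1).tolist()) for a,b in zip(st[1:],ce[1:]) if a[4]>amin]
E
python3 - <<'E'
from h import *
from workcell import bot
s,im,d=look(bot,'w1');print(s['clock'],s['position'],s['eef_rot'][:,0],s['wrist_force'],s['qpos'])
for c in('red','yel'):print(c,blobs(im,c))
E
```

```text
1.975 [455.99757119 -91.67164272 226.33260892] [ 9.97830393e-01 -6.58359086e-02 -3.73324483e-04] [-0.09834291  0.26449658  0.11854896] [-2.98703299e-01  1.96141963e-01  1.86131552e+00  3.32189423e-04
  1.08458851e+00  1.33782138e+00]
red [([549, 121, 18, 24, 223], [557.6, 132.9]), ([369, 176, 27, 19, 85], [383.5, 184.3]), ([299, 179, 12, 38, 397], [304.8, 197.2]), ([337, 179, 12, 38, 407], [342.4, 197.1])]
yel [([98, 180, 52, 34, 1257], [122.9, 196.4])]
```

View pics/w1.png

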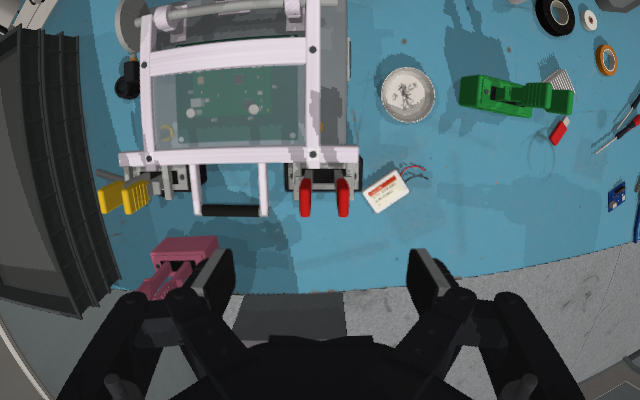

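The wrist view shows the red tabs at (305,197) and (342,197), the handle sleeve from (202,211) to (258,211), and the fingers centred near column 320.

Run:
```python
from h import *
from workcell import bot
s,im,d=pickle.load(open('w1.pkl','rb'));ci=bot.camera_info('wrist')
D=pickle.load(open('d0.pkl','rb'));T=D['top'][2]
def z(u,v,h):
    o,e=wray(s,ci,u,v);return (o+e*(h-o[2])/e[2]).round(1)
def dp(u,v):
    o,e=wray(s,ci,u,v);f=s['eef_rot']@ci['mount'][:3,2];return (o+e*d[v,u]/(e@f)).round(1)
print('red outer faces tops',z(299,181,150),z(349,181,150),'low',z(299,213,150),z(349,213,150))
print('depth',dp(305,190),dp(342,190),dp(305,210),dp(342,210))
print('tri red L',tri(wray(s,ci,304.8,195),ray(T,329.5,217.4)),tri(wray(s,ci,342.4,195),ray(T,342.4,218)))
hc=(230.5,211);print('handle',dp(230,211),dp(210,211),dp(255,211),tri(wray(s,ci,*hc),ray(T,225+245/3.5,110+414/3.5)),z(*hc,86))
print(goto(s,[455.4,-93.5,160],-.067))
```

```text
red outer faces tops [474.  -77.2 150. ] [ 471.6 -114.4  150. ] low [448.7 -75.  150. ] [ 446.2 -113.4  150. ]
depth [466.7 -81.1 149.7] [ 464.7 -108.9  149.4] [450.5 -79.7 149.1] [ 448.7 -108.1  149.3]
tri red L (array([456.49727128, -79.45673758, 129.18027762]), np.float64(0.7051690114150129)) (array([ 455.52392955, -109.29333856,  132.39838903]), np.float64(1.20358202886897))
handle [432.4   1.   88.1] [433.6  22.8  88.1] [431.  -25.2  88.5] (array([431.59471245,   1.0261487 ,  86.05253641]), np.float64(0.20573630070370807)) [431.6   1.1  86. ]
(array([-0.05,  0.19,  6.63]), np.float64(0.001))
```

>>> {"fn": "drive_tool", "kwargs": {
  "motion": [
    {"claw": 1,"delta_pos": [0.17,0.28,2.0],"spin": 0.003},
    {"claw": 0.4,"delta_pos": [0,0,3.0],"spin": 0},
    {"claw": 0.4,"delta_pos": [0,0,2.0],"spin": 0},
    {"claw": 0.2,"delta_pos": [0,0,0.9],"spin": 0},
    {"claw": 0.05,"delta_pos": [0,0,0],"spin": 0},
    {"claw": 0.05,"delta_pos": [0,0,0],"spin": 0}
  ],
  "grip_force": 20
}}

```text
clock: 2.78
position: [457.2, -97.0, 148.3]
eef_rot: [[0.997, -0.072, 0.001], [-0.072, -0.997, -0.0], [0.001, 0.0, -1.0]]
wrist_force: [0.5, 0.2, 0.1]
grip_width: 44.7
grasp_force: 0.0
```

Run:
```python
from h import *
from workcell import bot
s,im,d=look(bot,'w2');print(s['clock'],s['position'],s['grip_width'],s['wrist_force'])
print(blobs(im,'red'))
```

```text
2.775 [457.15320561 -96.99846438 148.31793525] 44.73954981357366 [0.51543276 0.21876495 0.14384994]
[([582, 126, 19, 29, 279], [591.3, 140.3]), ([374, 196, 35, 24, 130], [393.5, 205.6]), ([280, 211, 19, 59, 942], [289.4, 239.9]), ([335, 211, 17, 59, 868], [342.6, 239.9])]
```

View pics/w2.png

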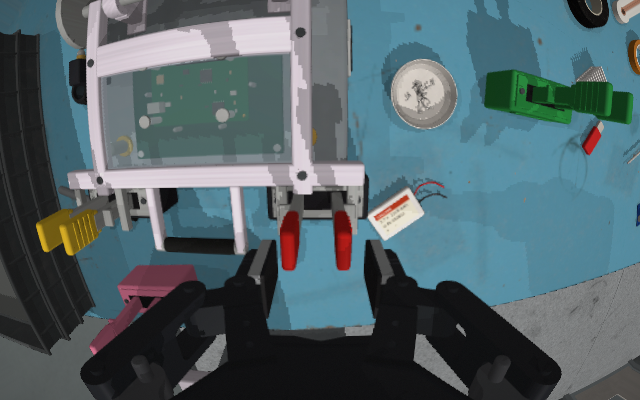

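Run:
```python
from h import *
from workcell import bot
ci=bot.camera_info('wrist')
s,im,d=pickle.load(open('w2.pkl','rb'));s1,_,_=pickle.load(open('w1.pkl','rb'))
hsv=cv2.cvtColor(im,cv2.COLOR_RGB2HSV);H=hsv[:,:,0].astype(int);m=((H<8)|(H>172))&(hsv[:,:,1]>140)&(hsv[:,:,2]>70)
R=s['eef_rot']
def loc(u,v,h):
    o,e=wray(s,ci,u,v);p=o+e*(h-o[2])/e[2];return (R.T@(p-s['position'])).round(1),p.round(1)
for v in(225,245,260):
    c=np.nonzero(m[v,270:360])[0]+270;print(v,c.min(),c.max(),loc(c.min(),v,150),loc(c.max()+1,v,150))
f=R@ci['mount'][:3,2]
for u,v in((286,218),(342,218),(290,262),(343,262)):
    o,e=wray(s,ci,u,v);p=o+e*d[v,u]/(e@f);print((R.T@(p-s['position'])).round(1),p.round(1))
print(loc(316,211,150),loc(316,270,150))
```

```text
225 281 350 (array([ 13.9, -19.8,  -1.7]), array([472.5, -78.3, 150. ])) (array([14. , 15.9, -1.7]), array([ 469.9, -113.9,  150. ]))
245 281 350 (array([  2.6, -20.3,  -1.7]), array([461.2, -76.9, 150. ])) (array([ 2.6, 16.3, -1.7]), array([ 458.6, -113.5,  150. ]))
260 282 350 (array([ -6.4, -20.2,  -1.7]), array([452.2, -76.3, 150. ])) (array([-6.4, 16.7, -1.7]), array([ 449.6, -113.2,  150. ]))
[ 10.2 -19.4  17.8] [468.8 -78.4 130.5]
[ 9.4 12.8 19.9] [ 465.7 -110.5  128.4]
[ -8.1 -16.1  -0.7] [450.2 -80.4 149. ]
[-7.7 12.4 -1.4] [ 448.6 -108.8  149.7]
(array([21.6, -1.9, -1.7]), array([478.8, -96.7, 150. ])) (array([-12.5,  -2.1,  -1.7]), array([444.9, -94. , 150. ]))
```

>>> {"fn": "drive_tool", "kwargs": {
  "motion": [
    {"claw": 0.05,"delta_pos": [0,-0.19,0.1],"spin": 0},
    {"claw": -0.2,"delta_pos": [0,0,0],"spin": 0},
    {"claw": -0.35,"delta_pos": [0,0,0],"spin": 0},
    {"claw": -0.45,"delta_pos": [0,0,0],"spin": 0},
    {"claw": -0.45,"delta_pos": [0,0,0],"spin": 0}
  ],
  "grip_force": 20
}}

```text
clock: 3.45
position: [457.0, -94.7, 146.6]
eef_rot: [[0.997, -0.072, 0.0], [-0.072, -0.997, 0.0], [0.0, -0.0, -1.0]]
wrist_force: [0.1, 0.4, 0.5]
grip_width: 22.9
grasp_force: 0.0
```

>>> {"fn": "drive_tool", "kwargs": {
  "motion": [
    {"claw": -0.55,"delta_pos": [0,0,0],"spin": 0},
    {"claw": -0.55,"delta_pos": [0,0,0],"spin": 0},
    {"claw": -0.55,"delta_pos": [0,0,0],"spin": 0}
  ],
  "grip_force": 25
}}

```text
clock: 3.82
position: [456.9, -94.7, 146.6]
eef_rot: [[0.997, -0.072, -0.0], [-0.072, -0.997, 0.0], [-0.0, -0.0, -1.0]]
wrist_force: [-0.2, -0.2, 0.5]
grip_width: 19.2
grasp_force: 0.0
```

Run:
```python
from h import *
from workcell import bot
s,im,d=look(bot,'w3');print(s['clock'],s['position'],s['grip_width'],s['wrist_force'],s['grasp_force'])
```

```text
3.825 [456.9456781  -94.71986823 146.55897672] 19.166131528718815 [-0.18943069 -0.17716204  0.50014923] 0.0
```

View pics/w3.png

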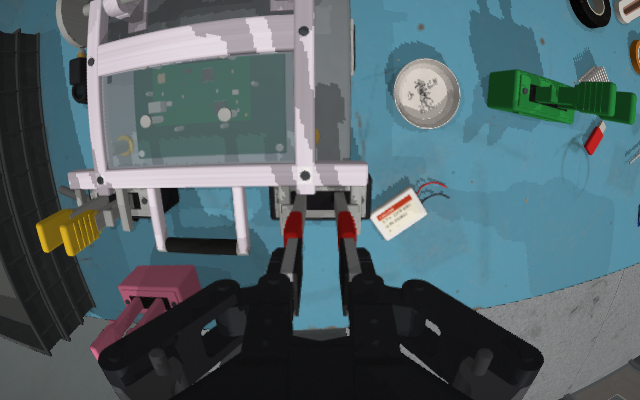

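Run:
```python
from h import *
from workcell import bot
ci=bot.camera_info('wrist')
s,im,d=pickle.load(open('w3.pkl','rb'));R=s['eef_rot'];f=R@ci['mount'][:3,2]
def P(u,v):
    o,e=wray(s,ci,u,v);return (R.T@(o+e*d[v,u]/(e@f)-s['position'])).round(0).astype(int).tolist()
for v in(215,225,235,242,250,260,280,300):
    print(v,[(u,P(u,v),im[v,u].tolist()) for u in(284,290,295,299,303,336,340,345,350,355)])
```

```text
215 [(284, [-2, -25, 56], [140, 139, 136]), (290, [10, -18, 24], [88, 14, 12]), (295, [10, -15, 23], [89, 14, 10]), (299, [10, -12, 24], [88, 13, 11]), (303, [3, -11, 42], [85, 85, 84]), (336, [-1, 11, 54], [63, 62, 61]), (340, [10, 12, 23], [86, 13, 10]), (345, [10, 15, 22], [89, 12, 9]), (350, [10, 18, 24], [89, 12, 11]), (355, [-2, 25, 56], [155, 156, 152])]
225 [(284, [-12, -26, 60], [139, 116, 113]), (290, [10, -16, 8], [90, 12, 12]), (295, [10, -13, 8], [89, 12, 11]), (299, [8, -12, 12], [94, 14, 13]), (303, [-3, -11, 40], [85, 91, 92]), (336, [-47, 16, 146], [74, 99, 108]), (340, [9, 11, 11], [84, 12, 10]), (345, [10, 14, 7], [90, 13, 12]), (350, [10, 16, 7], [91, 12, 11]), (355, [8, 20, 12], [161, 99, 94])]
235 [(284, [8, -19, -1], [109, 16, 15]), (290, [9, -15, -2], [134, 20, 17]), (295, [8, -13, -1], [124, 19, 16]), (299, [5, -11, 5], [99, 15, 13]), (303, [-59, -18, 148], [90, 135, 151]), (336, [-59, 17, 147], [87, 139, 158]), (340, [7, 11, 2], [78, 12, 9]), (345, [9, 13, -2], [124, 18, 16]), (350, [9, 15, -3], [129, 20, 16]), (355, [8, 18, -2], [134, 36, 37])]
242 [(284, [
[... 1158 characters left out ...]
2, -41], [141, 140, 143]), (295, [7, -10, -42], [45, 43, 43]), (299, [1, -9, -33], [19, 18, 18]), (303, [-114, -19, 147], [91, 144, 164]), (336, [-114, 18, 147], [91, 148, 169]), (340, [74, 0, -147], [16, 20, 23]), (345, [7, 10, -42], [21, 20, 21]), (350, [7, 12, -42], [89, 89, 90]), (355, [11, 13, -49], [20, 19, 21])]
300 [(284, [11, -12, -62], [17, 18, 19]), (290, [10, -10, -60], [22, 23, 24]), (295, [-3, -10, -42], [38, 37, 37]), (299, [-9, -9, -34], [36, 55, 62]), (303, [-142, -20, 147], [87, 142, 160]), (336, [-142, 18, 146], [92, 147, 168]), (340, [-142, 23, 147], [88, 142, 161]), (345, [-2, 10, -43], [22, 22, 21]), (350, [3, 12, -50], [16, 16, 17]), (355, [11, 12, -61], [18, 18, 19])]
```

```bash
cat >> h.py <<'E'
def wcloud(s,ci,im,d):
    v,u=np.mgrid[0:400,0:640];K=ci['K'];a,b=u-K[0,2],v-K[1,2];r=np.hypot(a,b)+1e-9;t=r/K[0,0]
    c=np.stack([np.tan(t)*a/r*d,np.tan(t)*b/r*d,d],-1);M=ci['mount'];return c@M[:3,:3].T+M[:3,3]
E
python3 - <<'E'
from h import *
from workcell import bot
ci=bot.camera_info('wrist')
for n in('w1','w2','w3'):
    s,im,d=pickle.load(open(n+'.pkl','rb'));P=wcloud(s,ci,im,d);w=s['grip_width']/2
    g=im.astype(int);grey=(g.max(2)-g.min(2)<25)
    k=grey&(d>0)&(abs(P[...,0])<16)&(abs(P[...,1])>w-3)&(abs(P[...,1])<w+25)&(P[...,2]<30)&(P[...,2]>-60)
    Q=P[k];v=np.nonzero(k)[0];z=Q[:,2];o=np.argsort(-z)[:400:25];print(n,w,len(z));print(np.c_[Q[o].round(0),v[o]].astype(int).tolist())
E
```

```text
w1 42.649136652922664 4375
[[-1, -43, -17, 263], [1, -43, -19, 262], [-1, -42, -20, 267], [4, -42, -20, 258], [9, -42, -21, 249], [2, -42, -21, 263], [5, -42, -22, 257], [9, -43, -22, 250], [5, -42, -22, 259], [10, -45, -23, 249], [10, 44, -23, 250], [9, 45, -23, 251], [4, -42, -24, 261], [1, 43, -24, 267], [-6, -42, -24, 281], [11, -43, -24, 250]]
w2 22.36977490678683 5746
[[8, -22, 26, 216], [-5, -22, -9, 264], [6, -22, -10, 246], [10, 23, -11, 240], [-2, 23, -12, 261], [5, 23, -12, 249], [10, -27, -13, 241], [-7, 23, -13, 272], [6, 33, -14, 249], [10, -24, -14, 242], [3, 22, -15, 255], [-11, 23, -15, 280], [6, -32, -15, 250], [2, -22, -16, 259], [9, -22, -16, 247], [10, -28, -16, 244]]
w3 9.583065764359407 6100
[[10, -19, 29, 212], [2, 10, -5, 249], [10, 15, -8, 238], [10, 15, -10, 238], [10, 10, -11, 240], [10, -11, -12, 241], [10, 11, -12, 241], [10, 11, -13, 242], [10, 14, -13, 242], [10, -15, -13, 242], [8, -9, -14, 247], [7, 20, -14, 249], [-1, -9, -15, 263], [6, 22, -15, 251], [-3, -9, -15, 267], [6, -19, -16, 252]]
```

The depth image puts the real fingertips about 9 mm behind the reported TCP, not 22 mm ahead of it, so the pads closed above the tabs. I'll open, go down part way and test for contact.

>>> {"fn": "drive_tool", "kwargs": {
  "motion": [
    {"claw": 0.1,"delta_pos": [0,0,0],"spin": 0},
    {"claw": 0.1,"delta_pos": [0,0,0],"spin": 0},
    {"claw": 0.1,"delta_pos": [0,0,0.7],"spin": 0},
    {"claw": 0.1,"delta_pos": [0,0,0.8],"spin": 0},
    {"claw": -0.15,"delta_pos": [0,0,0],"spin": 0},
    {"claw": -0.2,"delta_pos": [0,0,0],"spin": 0},
    {"claw": -0.2,"delta_pos": [0,0,0],"spin": 0}
  ],
  "grip_force": 20
}}

```text
clock: 4.75
position: [456.4, -94.6, 131.2]
eef_rot: [[0.997, -0.072, -0.001], [-0.072, -0.997, 0.0], [-0.001, -0.0, -1.0]]
wrist_force: [-1.6, 0.0, -7.3]
grip_width: 34.4
grasp_force: 6.2
```

Run:
```python
from h import *
from workcell import bot
ci=bot.camera_info('wrist')
s,im,d=look(bot,'w4');P=wcloud(s,ci,im,d);w=s['grip_width']/2;print(s['clock'],s['position'],w,s['wrist_force'],s['grasp_force'])
g=im.astype(int);grey=(g.max(2)-g.min(2)<25)
k=grey&(d>0)&(abs(P[...,0])<16)&(abs(P[...,1])>w-3)&(abs(P[...,1])<w+15)&(P[...,2]<30)&(P[...,2]>-60)
z=P[k][:,2];o=np.argsort(-z)[:300:25];print(P[k][o].round(0).astype(int).tolist())
b=[x for x in blobs(im,'red') if 260<x[1][0]<370 and x[1][1]>195];print(b)
```

```text
4.75 [456.41931897 -94.57135151 131.16706688] 17.222626614894345 [-1.63075822  0.02569905 -7.253691  ] 6.219579242169857
[[6, 17, 30], [10, 21, -10], [10, -18, -11], [11, -21, -12], [10, 18, -13], [6, 26, -14], [6, 28, -14], [6, -27, -15], [10, 21, -16], [6, 28, -16], [10, -20, -16], [6, 28, -17]]
[([285, 220, 19, 67, 1117], [294.1, 252.5]), ([338, 220, 19, 66, 1082], [346.8, 252.3])]
```

>>> {"fn": "drive_tool", "kwargs": {
  "motion": [
    {"claw": 0.1,"delta_pos": [0,0,0],"spin": 0},
    {"claw": 0.1,"delta_pos": [0,0,0.6],"spin": 0},
    {"claw": 0.1,"delta_pos": [0,0,0.6],"spin": 0},
    {"claw": -0.1,"delta_pos": [0,0,0],"spin": 0},
    {"claw": -0.3,"delta_pos": [0,0,0],"spin": 0},
    {"claw": -0.45,"delta_pos": [0,0,0],"spin": 0},
    {"claw": -0.56,"delta_pos": [0,0,0],"spin": 0},
    {"claw": -0.56,"delta_pos": [0,0,0],"spin": 0}
  ],
  "grip_force": 25
}}

```text
clock: 5.8
position: [457.1, -94.5, 120.2]
eef_rot: [[0.997, -0.072, 0.0], [-0.072, -0.997, 0.0], [0.0, -0.0, -1.0]]
wrist_force: [-2.8, 4.9, 8.2]
grip_width: 19.0
grasp_force: 10.3
```

>>> {"fn": "drive_tool", "kwargs": {
  "motion": [
    {"claw": -0.56,"delta_pos": [0,0,0],"spin": 0},
    {"claw": -0.56,"delta_pos": [0,0,0],"spin": 0}
  ]
}}

```text
clock: 6.05
position: [457.1, -94.5, 120.2]
eef_rot: [[0.997, -0.072, 0.0], [-0.072, -0.997, 0.0], [0.0, -0.0, -1.0]]
wrist_force: [-2.6, 3.6, 8.0]
grip_width: 19.1
grasp_force: 10.2
```

Run:
```python
from h import *
from workcell import bot
ci=bot.camera_info('wrist')
s,im,d=look(bot,'w5');print(s['clock'],s['position'],s['grip_width'],s['wrist_force'],s['grasp_force'])
P=wcloud(s,ci,im,d)@s['eef_rot'].T+s['position']
s3,i3,d3=pickle.load(open('w3.pkl','rb'));P3=wcloud(s3,ci,i3,d3)@s3['eef_rot'].T+s3['position']
# gate: white front rail & handle heights (bright pixels)
for p,i in((P3,i3),(P,im)):
    k=(p[...,0]>425)&(p[...,0]<440)&(abs(p[...,1])<25)&(p[...,2]>60);print('handle',k.sum(),np.median(p[k],0).round(1))
print(blobs(im,'red'))
```

```text
6.05 [457.06193997 -94.46641543 120.15246992] 19.148371211224436 [-2.59573046  3.55948104  8.0303895 ] 10.241872072219849
handle 908 [434.1  -1.3  87.7]
handle 1168 [435.3  -1.7 103. ]
[([599, 130, 19, 29, 296], [607.9, 144.1]), ([382, 204, 37, 27, 165], [402.5, 215.3]), ([299, 228, 18, 73, 1152], [307.8, 264.5]), ([325, 228, 18, 73, 1136], [332.8, 264.3])]
```

>>> {"fn": "drive_tool", "kwargs": {
  "motion": [
    {"claw": -0.3,"delta_pos": [0,0,0],"spin": 0},
    {"claw": 0,"delta_pos": [0,0,0],"spin": 0},
    {"claw": 0.2,"delta_pos": [0,0,0],"spin": 0},
    {"claw": 0.2,"delta_pos": [0,0,-1.5],"spin": 0},
    {"claw": 0.2,"delta_pos": [0,0,-2.5],"spin": 0},
    {"claw": 0.2,"delta_pos": [0,0,-1.5],"spin": 0},
    {"claw": 0.2,"delta_pos": [0,-3.0,0],"spin": 0},
    {"claw": 0.2,"delta_pos": [-0.1,-4.0,0],"spin": 0}
  ]
}}

```text
clock: 7.1
position: [461.3, -24.5, 175.4]
eef_rot: [[0.997, -0.074, 0.001], [-0.074, -0.997, -0.0], [0.001, 0.0, -1.0]]
wrist_force: [-1.1, -1.4, -0.2]
grip_width: 51.3
grasp_force: 0.0
```

>>> {"fn": "drive_tool", "kwargs": {
  "motion": [
    {"claw": 0.2,"delta_pos": [0,-5.0,0],"spin": 0},
    {"claw": 0.2,"delta_pos": [0,-5.0,0],"spin": 0},
    {"claw": 0.2,"delta_pos": [0,-2.0,0],"spin": 0},
    {"claw": 0.2,"delta_pos": [0,0,0],"spin": 0},
    {"claw": 0.2,"delta_pos": [0,0,0],"spin": 0}
  ]
}}

```text
clock: 7.72
position: [469.7, 94.2, 174.8]
eef_rot: [[0.997, -0.072, 0.0], [-0.072, -0.997, -0.0], [0.0, 0.0, -1.0]]
wrist_force: [0.3, 0.6, -1.7]
grip_width: 51.3
grasp_force: 0.0
```

Run:
```python
from h import *
from workcell import bot
ci=bot.camera_info('wrist')
s,im,d=look(bot,'w6');print(s['clock'],s['position'],s['grip_width'],s['wrist_force'])
P=wcloud(s,ci,im,d);W=P@s['eef_rot'].T+s['position']
hsv=cv2.cvtColor(im,cv2.COLOR_RGB2HSV);H=hsv[:,:,0].astype(int);m=((H>20)&(H<34))&(hsv[:,:,1]>140)&(hsv[:,:,2]>60)&(W[...,2]>146)&(W[...,2]<156)
for k in(m&(P[...,1]<0)&(P[...,1]>-40),m&(P[...,1]>0)&(P[...,1]<40)):
    q=P[k];print(len(q),q.min(0).round(1),q.max(0).round(1),np.median(q,0).round(1))
print(blobs(im,'yel'))
k=(W[...,0]>425)&(W[...,0]<445)&(abs(W[...,1])<25)&(W[...,2]>60);print('handle',k.sum(),np.median(W[k],0).round(1))
```

```text
7.725 [469.662255    94.18774426 174.79435674] 51.29925041193288 [ 0.33968427  0.61271808 -1.74334519]
449 [-13.2 -19.4  23.5] [ 10.9 -11.5  28.8] [ -0.2 -15.4  25.5]
446 [-12.4  10.3  23.9] [10.7 18.  28.6] [-0.1 14.  25.5]
[([288, 198, 16, 51, 687], [295.5, 222.6]), ([335, 198, 15, 50, 664], [342.2, 222.2])]
handle 818 [434.8   1.2 103.2]
```

>>> {"fn": "drive_tool", "kwargs": {
  "motion": [
    {"claw": 0.2,"delta_pos": [0,-0.08,1.5],"spin": 0},
    {"claw": 0.15,"delta_pos": [0,0,2.0],"spin": 0},
    {"claw": 0.1,"delta_pos": [0,0,1.2],"spin": 0},
    {"claw": 0.1,"delta_pos": [0,0,0.8],"spin": 0},
    {"claw": 0.1,"delta_pos": [0,0,0],"spin": 0},
    {"claw": -0.1,"delta_pos": [0,0,0],"spin": 0},
    {"claw": -0.3,"delta_pos": [0,0,0],"spin": 0}
  ],
  "grip_force": 25
}}

```text
clock: 8.65
position: [470.1, 95.6, 120.4]
eef_rot: [[0.997, -0.072, 0.001], [-0.072, -0.997, 0.0], [0.001, -0.0, -1.0]]
wrist_force: [-1.2, -1.3, 3.4]
grip_width: 30.1
grasp_force: 5.9
```

>>> {"fn": "drive_tool", "kwargs": {
  "motion": [
    {"claw": -0.45,"delta_pos": [0,0,0],"spin": 0},
    {"claw": -0.56,"delta_pos": [0,0,0],"spin": 0},
    {"claw": -0.56,"delta_pos": [0,0,0],"spin": 0},
    {"claw": -0.56,"delta_pos": [0,0,0],"spin": 0}
  ]
}}

```text
clock: 9.15
position: [470.2, 95.4, 120.7]
eef_rot: [[0.997, -0.072, 0.002], [-0.072, -0.997, -0.0], [0.002, 0.0, -1.0]]
wrist_force: [-3.1, -3.9, 8.8]
grip_width: 18.9
grasp_force: 10.4
```

```bash
cat > hd.py <<'E'
from h import *
from workcell import bot
import sys
ci=bot.camera_info('wrist')
s,im,d=look(bot,sys.argv[1]);print(s['clock'],s['position'],s['grip_width'],s['wrist_force'],s['grasp_force'])
W=wcloud(s,ci,im,d)@s['eef_rot'].T+s['position']
k=(W[...,0]>415)&(W[...,0]<455)&(abs(W[...,1])<25)&(W[...,2]>75)&(im.max(2)<70);q=W[k];print('handle',k.sum(),np.median(q,0).round(1),np.percentile(q[:,0],[5,95]).round(1),np.percentile(q[:,2],[50,95]).round(1))
k=(W[...,0]>415)&(W[...,0]<455)&(abs(W[...,1])<60)&(W[...,2]>75)&(im.max(2)<70);q=W[k];print('y ends',np.percentile(q[:,1],[1,99]).round(1))
E
python3 hd.py w7
```

```text
9.15 [470.24222991  95.40355657 120.66558645] 18.933121395565546 [-3.11773813 -3.9206518   8.7934041 ] 10.350341969460715
handle 1269 [438.3   1.8 122.2] [432.1 441.7] [122.2 123.9]
y ends [-27.9  56.7]
```

>>> {"fn": "drive_tool", "kwargs": {
  "motion": [
    {"claw": -0.3,"delta_pos": [0,0,0],"spin": 0},
    {"claw": 0,"delta_pos": [0,0,0],"spin": 0},
    {"claw": 0.15,"delta_pos": [0,0,0],"spin": 0},
    {"claw": 0.15,"delta_pos": [0,0,-2.0],"spin": 0},
    {"claw": 0.15,"delta_pos": [0,0,-3.0],"spin": 0},
    {"claw": 0.15,"delta_pos": [0,0,-2.0],"spin": 0},
    {"claw": 0,"delta_pos": [0,0,0],"spin": -0.175},
    {"claw": 0,"delta_pos": [0,0,0],"spin": -0.175}
  ]
}}

```text
clock: 10.2
position: [469.8, 95.7, 189.9]
eef_rot: [[0.96, 0.28, 0.0], [0.28, -0.96, 0.0], [0.001, -0.0, -1.0]]
wrist_force: [0.6, -0.3, -0.0]
grip_width: 42.9
grasp_force: 0.0
```

>>> {"fn": "drive_tool", "kwargs": {
  "motion": [
    {"claw": -0.05,"delta_pos": [0,0,0],"spin": -0.175},
    {"claw": -0.05,"delta_pos": [0,0,0],"spin": -0.175},
    {"claw": -0.05,"delta_pos": [0,0,0],"spin": -0.175},
    {"claw": -0.05,"delta_pos": [0,0,0],"spin": -0.175},
    {"claw": -0.05,"delta_pos": [0,0,0],"spin": -0.175},
    {"claw": -0.05,"delta_pos": [0,0,0],"spin": -0.175},
    {"claw": -0.05,"delta_pos": [0,0,0],"spin": -0.174},
    {"claw": -0.05,"delta_pos": [-2.0,-0.5,0],"spin": 0}
  ]
}}

```text
clock: 11.2
position: [463.4, 76.4, 189.6]
eef_rot: [[0.065, 0.998, 0.0], [0.998, -0.065, 0.0], [0.0, 0.0, -1.0]]
wrist_force: [-0.2, 0.5, -0.2]
grip_width: 40.9
grasp_force: 0.0
```

>>> {"fn": "drive_tool", "kwargs": {
  "motion": [
    {"claw": -0.05,"delta_pos": [-3.0,-0.9,0],"spin": 0},
    {"claw": -0.05,"delta_pos": [-3.0,-0.9,0],"spin": 0},
    {"claw": -0.05,"delta_pos": [-1.5,-0.4,0],"spin": 0},
    {"claw": -0.05,"delta_pos": [0,0,0],"spin": 0},
    {"claw": -0.05,"delta_pos": [0,0,0],"spin": 0}
  ]
}}

```text
clock: 11.82
position: [436.6, 3.3, 189.6]
eef_rot: [[0.069, 0.998, 0.0], [0.998, -0.069, 0.0], [0.0, 0.0, -1.0]]
wrist_force: [-1.0, 0.1, 0.4]
grip_width: 40.4
grasp_force: 0.0
```

```bash
cat >> hd.py <<'E'
P=(np.array([0,0,0])+(W-s['position'])@s['eef_rot'])
k=(W[...,2]>100)&(W[...,2]<130)&(abs(P[...,0])<25)&(abs(P[...,1])<25)&(im.max(2)<70);q=P[k];print('bar in tool: n',k.sum(),'y range',np.percentile(q[:,1],[2,50,98]).round(1),'z',np.percentile(q[:,2],[2,50]).round(1))
k=(W[...,2]>100)&(W[...,2]<130)&(abs(P[...,0])<60)&(abs(P[...,1])<8)&(im.max(2)<70);q=P[k];print('bar x range',np.percentile(q[:,0],[1,99]).round(1))
print('goto',goto(s,[437,2.1,96],1.502))
E
python3 hd.py w8
```

```text
11.825 [436.61411959   3.26744275 189.64751165] 40.4320729470617 [-0.95139859  0.06039603  0.35088347] 0.0
handle 13301 [433.3  18.5 281.2] [415.9 453.3] [281.2 296.3]
y ends [-20.8  27. ]
bar in tool: n 1025 y range [-7.4 -1.4  3.8] z [65.3 67.1]
bar x range [-30.8  29. ]
goto (array([-0.12,  0.04,  9.36]), np.float64(-0.0))
```

View pics/w8.png

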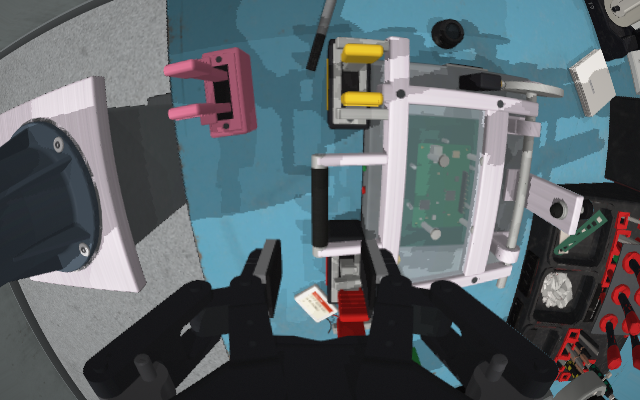

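The wrist view shows the bar at (320,205), between the fingers (columns 275 and 370), with the gate free on its spring pots. I'll go down and grip.

>>> {"fn": "drive_tool", "kwargs": {
  "motion": [
    {"claw": -0.05,"delta_pos": [-0.1,-0.15,2.5],"spin": 0},
    {"claw": -0.05,"delta_pos": [0,0,3.0],"spin": 0},
    {"claw": -0.05,"delta_pos": [0,0,2.4],"spin": 0},
    {"claw": -0.05,"delta_pos": [0,0,1.4],"spin": 0},
    {"claw": -0.05,"delta_pos": [0,0,0],"spin": 0},
    {"claw": -0.5,"delta_pos": [0,0,0],"spin": 0},
    {"claw": -1,"delta_pos": [0,0,0],"spin": 0},
    {"claw": -1,"delta_pos": [0,0,0],"spin": 0}
  ],
  "grip_force": 30
}}

```text
clock: 12.88
position: [435.7, 1.8, 97.3]
eef_rot: [[0.069, 0.998, 0.003], [0.998, -0.069, -0.0], [0.0, 0.003, -1.0]]
wrist_force: [3.5, 1.4, 2.1]
grip_width: 10.7
grasp_force: 30.2
```

>>> {"fn": "drive_tool", "kwargs": {
  "motion": [
    {"claw": -1,"delta_pos": [0,0,0],"spin": 0},
    {"claw": -1,"delta_pos": [0,0,0],"spin": 0},
    {"claw": -1,"delta_pos": [0,0,0],"spin": 0}
  ]
}}

```text
clock: 13.25
position: [435.7, 1.8, 97.1]
eef_rot: [[0.069, 0.998, 0.002], [0.998, -0.069, -0.0], [0.0, 0.002, -1.0]]
wrist_force: [5.1, 0.6, 1.3]
grip_width: 10.6
grasp_force: 30.2
```

Run:
```python
import numpy as np
def rows(a,b,n):
    q=np.linspace(a,b,n+1);x=-20.5*np.cos(q);z=-20.5*np.sin(q)
    print(n,[(round(t,3),round(i,2),round(j,2)) for t,i,j in zip(q[1:],np.diff(x),np.diff(z))])
rows(.18,.66,8);rows(.66,1.14,8);rows(1.14,1.22,2);rows(1.22,1.54,16)
```

```text
8 [(np.float64(0.24), np.float64(0.26), np.float64(-1.2)), (np.float64(0.3), np.float64(0.33), np.float64(-1.19)), (np.float64(0.36), np.float64(0.4), np.float64(-1.16)), (np.float64(0.42), np.float64(0.47), np.float64(-1.14)), (np.float64(0.48), np.float64(0.53), np.float64(-1.11)), (np.float64(0.54), np.float64(0.6), np.float64(-1.07)), (np.float64(0.6), np.float64(0.66), np.float64(-1.04)), (np.float64(0.66), np.float64(0.72), np.float64(-0.99))]
8 [(np.float64(0.72), np.float64(0.78), np.float64(-0.95)), (np.float64(0.78), np.float64(0.84), np.float64(-0.9)), (np.float64(0.84), np.float64(0.89), np.float64(-0.85)), (np.float64(0.9), np.float64(0.94), np.float64(-0.79)), (np.float64(0.96), np.float64(0.99), np.float64(-0.74)), (np.float64(1.02), np.float64(1.03), np.float64(-0.67)), (np.float64(1.08), np.float64(1.07), np.float64(-0.61)), (np.float64(1.14), np.float64(1.1), np.float64(-0.55))]
2 [(np.float64(1.18), np.float64(0.75), np.float64(-0.33)), (np.float64(1.22), np.float64(0.76), np.float64(-0.3))]
16 [(np.float64(1.24), np.float64(0.39), np.float64(-0.14)), (np.float64(1.26), np.float64(0.39), np.float64(-0.13)), (np.float64(1.28), np.float64(0.39), np.float64(-0.12)), (np.float64(1.3), np.float64(0.39), np.float64(-0.11)), (np.float64(1.32), np.float64(0.4), np.float64(-0.11)), (np.float64(1.34), np.float64(0.4), np.float64(-0.1)), (np.float64(1.36), np.float64(0.4), np.float64(-0.09)), (np.float64(1.38), np.float64(0.4), np.float64(-0.08)), (np.float64(1.4), np.float64(0.4), np.float64(-0.07)), (np.float64(1.42), np.float64(0.4), np.float64(-0.07)), (np.float64(1.44), np.float64(0.41), np.float64(-0.06)), (np.float64(1.46), np.float64(0.41), np.float64(-0.05)), (np.float64(1.48), np.float64(0.41), np.float64(-0.04)), (np.float64(1.5), np.float64(0.41), np.float64(-0.03)), (np.float64(1.52), np.float64(0.41), np.float64(-0.02)), (np.float64(1.54), np.float64(0.41), np.float64(-0.02))]
```

>>> {"fn": "drive_tool", "kwargs": {
  "motion": [
    {"claw": -1,"delta_pos": [0,0.26,-1.2],"spin": 0},
    {"claw": -1,"delta_pos": [0,0.33,-1.19],"spin": 0},
    {"claw": -1,"delta_pos": [0,0.4,-1.16],"spin": 0},
    {"claw": -1,"delta_pos": [0,0.47,-1.14],"spin": 0},
    {"claw": -1,"delta_pos": [0,0.53,-1.11],"spin": 0},
    {"claw": -1,"delta_pos": [0,0,0],"spin": 0}
  ]
}}

```text
clock: 14.0
position: [454.0, 0.5, 154.9]
eef_rot: [[0.069, 0.998, -0.001], [0.998, -0.069, 0.0], [0.0, -0.001, -1.0]]
wrist_force: [-3.8, 2.1, -0.8]
grip_width: 10.7
grasp_force: 29.5
```

>>> {"fn": "drive_tool", "kwargs": {
  "motion": [
    {"claw": -1,"delta_pos": [0,0.6,-1.07],"spin": 0},
    {"claw": -1,"delta_pos": [0,0.66,-1.04],"spin": 0},
    {"claw": -1,"delta_pos": [0,0.72,-0.99],"spin": 0},
    {"claw": -1,"delta_pos": [0,0.78,-0.95],"spin": 0},
    {"claw": -1,"delta_pos": [0,0.84,-0.9],"spin": 0},
    {"claw": -1,"delta_pos": [0,0.89,-0.85],"spin": 0},
    {"claw": -1,"delta_pos": [0,0,0],"spin": 0}
  ]
}}

```text
clock: 14.88
position: [497.7, -2.4, 214.5]
eef_rot: [[0.069, 0.998, -0.005], [0.998, -0.069, 0.0], [0.0, -0.005, -1.0]]
wrist_force: [-24.4, 1.6, 24.0]
grip_width: 10.8
grasp_force: 31.8
```

>>> {"fn": "drive_tool", "kwargs": {
  "motion": [
    {"claw": -1,"delta_pos": [0,0.94,-0.79],"spin": 0},
    {"claw": -1,"delta_pos": [0,0.99,-0.74],"spin": 0},
    {"claw": -1,"delta_pos": [0,1.03,-0.67],"spin": 0},
    {"claw": -1,"delta_pos": [0,1.07,-0.61],"spin": 0},
    {"claw": -1,"delta_pos": [0,0,0],"spin": 0}
  ]
}}

```text
clock: 15.5
position: [540.2, -5.2, 243.6]
eef_rot: [[0.069, 0.998, 0.002], [0.998, -0.069, 0.0], [0.0, 0.002, -1.0]]
wrist_force: [-13.5, 1.6, 23.0]
grip_width: 10.6
grasp_force: 32.5
```

>>> {"fn": "drive_tool", "kwargs": {
  "motion": [
    {"claw": -1,"delta_pos": [0,0.05,-0.2],"spin": 0},
    {"claw": -1,"delta_pos": [0,0,0],"spin": 0}
  ]
}}

```text
clock: 15.75
position: [540.2, -5.3, 243.8]
eef_rot: [[0.069, 0.998, 0.001], [0.998, -0.069, 0.0], [0.0, 0.001, -1.0]]
wrist_force: [-6.1, 3.0, 10.9]
grip_width: 10.8
grasp_force: 31.3
```

>>> {"fn": "drive_tool", "kwargs": {
  "motion": [
    {"claw": -1,"delta_pos": [0,0.05,-0.18],"spin": 0},
    {"claw": -1,"delta_pos": [0,0.83,-0.44],"spin": 0},
    {"claw": -1,"delta_pos": [0,0.82,-0.38],"spin": 0},
    {"claw": -1,"delta_pos": [0,0.8,-0.33],"spin": 0},
    {"claw": -1,"delta_pos": [0,0,0],"spin": 0},
    {"claw": -1,"delta_pos": [0,0,0],"spin": 0}
  ]
}}

```text
clock: 16.5
position: [564.9, -7.0, 255.9]
eef_rot: [[0.069, 0.998, -0.0], [0.998, -0.069, 0.0], [0.0, -0.0, -1.0]]
wrist_force: [-1.3, 5.3, -2.6]
grip_width: 10.9
grasp_force: 29.9
```

>>> {"fn": "drive_tool", "kwargs": {
  "motion": [
    {"claw": -1,"delta_pos": [0,0.37,-0.14],"spin": 0},
    {"claw": -1,"delta_pos": [0,0.37,-0.13],"spin": 0},
    {"claw": -1,"delta_pos": [0,0.37,-0.12],"spin": 0},
    {"claw": -1,"delta_pos": [0,0,0],"spin": 0},
    {"claw": -1,"delta_pos": [0,0,0],"spin": 0},
    {"claw": -1,"delta_pos": [0,0,0],"spin": 0}
  ]
}}

```text
clock: 17.25
position: [575.9, -7.8, 260.0]
eef_rot: [[0.069, 0.998, 0.0], [0.998, -0.069, 0.0], [0.0, 0.0, -1.0]]
wrist_force: [-1.4, 5.5, -1.4]
grip_width: 10.7
grasp_force: 29.8
```

>>> {"fn": "drive_tool", "kwargs": {
  "motion": [
    {"claw": -1,"delta_pos": [0,0.4,-0.12],"spin": 0},
    {"claw": -1,"delta_pos": [0,0,0],"spin": 0},
    {"claw": -1,"delta_pos": [0,0,0],"spin": 0},
    {"claw": -1,"delta_pos": [0,0,0],"spin": 0}
  ]
}}

```text
clock: 17.75
position: [580.0, -8.1, 261.4]
eef_rot: [[0.069, 0.998, 0.0], [0.998, -0.069, 0.0], [0.0, 0.0, -1.0]]
wrist_force: [-1.1, 5.1, 0.7]
grip_width: 10.7
grasp_force: 29.8
```

>>> {"fn": "drive_tool", "kwargs": {
  "motion": [
    {"claw": -1,"delta_pos": [0,0.4,-0.11],"spin": 0},
    {"claw": -1,"delta_pos": [0,0,0],"spin": 0},
    {"claw": -1,"delta_pos": [0,0,0],"spin": 0},
    {"claw": -1,"delta_pos": [0,0,0],"spin": 0}
  ]
}}

```text
clock: 18.25
position: [584.1, -8.3, 262.7]
eef_rot: [[0.069, 0.998, 0.001], [0.998, -0.069, 0.0], [0.0, 0.001, -1.0]]
wrist_force: [-1.7, 5.4, 0.7]
grip_width: 10.8
grasp_force: 29.8
```

>>> {"fn": "drive_tool", "kwargs": {
  "motion": [
    {"claw": -1,"delta_pos": [0,0.4,-0.1],"spin": 0},
    {"claw": -1,"delta_pos": [0,0,0],"spin": 0},
    {"claw": -1,"delta_pos": [0,0,0],"spin": 0},
    {"claw": -1,"delta_pos": [0,0,0],"spin": 0}
  ]
}}

```text
clock: 18.75
position: [587.9, -8.6, 263.7]
eef_rot: [[0.069, 0.998, 0.0], [0.998, -0.069, 0.0], [0.0, 0.0, -1.0]]
wrist_force: [-2.5, 5.3, 1.4]
grip_width: 10.7
grasp_force: 29.9
```

>>> {"fn": "drive_tool", "kwargs": {
  "motion": [
    {"claw": -1,"delta_pos": [0,0.4,-0.09],"spin": 0},
    {"claw": -1,"delta_pos": [0,0,0],"spin": 0},
    {"claw": -1,"delta_pos": [0,0,0],"spin": 0},
    {"claw": -1,"delta_pos": [0,0,0],"spin": 0}
  ]
}}

```text
clock: 19.25
position: [592.0, -8.9, 264.8]
eef_rot: [[0.069, 0.998, 0.001], [0.998, -0.069, 0.0], [0.0, 0.001, -1.0]]
wrist_force: [-2.9, 5.6, 3.1]
grip_width: 10.6
grasp_force: 29.9
```

>>> {"fn": "drive_tool", "kwargs": {
  "motion": [
    {"claw": -1,"delta_pos": [0,0.4,-0.09],"spin": 0},
    {"claw": -1,"delta_pos": [0,0,0],"spin": 0},
    {"claw": -1,"delta_pos": [0,0,0],"spin": 0},
    {"claw": -1,"delta_pos": [0,0,0],"spin": 0}
  ]
}}

```text
clock: 19.75
position: [596.1, -9.1, 265.8]
eef_rot: [[0.069, 0.998, 0.001], [0.998, -0.069, 0.0], [0.0, 0.001, -1.0]]
wrist_force: [-2.2, 4.3, 3.7]
grip_width: 10.1
grasp_force: 29.9
```

>>> {"fn": "drive_tool", "kwargs": {
  "motion": [
    {"claw": -1,"delta_pos": [0,0.4,-0.1],"spin": 0},
    {"claw": -1,"delta_pos": [0,0,0],"spin": 0},
    {"claw": -1,"delta_pos": [0,0,0],"spin": 0},
    {"claw": -1,"delta_pos": [0,0,0],"spin": 0}
  ]
}}

```text
clock: 20.25
position: [600.1, -9.4, 266.7]
eef_rot: [[0.069, 0.998, 0.001], [0.998, -0.069, 0.0], [0.0, 0.001, -1.0]]
wrist_force: [-1.6, 6.2, 3.2]
grip_width: 10.8
grasp_force: 29.7
```

>>> {"fn": "drive_tool", "kwargs": {
  "motion": [
    {"claw": -1,"delta_pos": [0,0.4,-0.1],"spin": 0},
    {"claw": -1,"delta_pos": [0,0,0],"spin": 0},
    {"claw": -1,"delta_pos": [0,0,0],"spin": 0},
    {"claw": -1,"delta_pos": [0,0,0],"spin": 0}
  ]
}}

```text
clock: 20.75
position: [604.1, -9.7, 267.6]
eef_rot: [[0.069, 0.998, 0.001], [0.998, -0.069, 0.0], [0.0, 0.001, -1.0]]
wrist_force: [-1.7, 4.3, 1.2]
grip_width: 10.6
grasp_force: 29.5
```

>>> {"fn": "drive_tool", "kwargs": {
  "motion": [
    {"claw": -1,"delta_pos": [0,0.4,-0.07],"spin": 0},
    {"claw": -1,"delta_pos": [0,0,0],"spin": 0},
    {"claw": -1,"delta_pos": [0,0,0],"spin": 0},
    {"claw": -1,"delta_pos": [0,0,0],"spin": 0}
  ]
}}

```text
clock: 21.25
position: [608.1, -10.0, 268.3]
eef_rot: [[0.069, 0.998, 0.001], [0.998, -0.069, 0.0], [0.0, 0.001, -1.0]]
wrist_force: [-1.9, 4.8, 1.0]
grip_width: 10.6
grasp_force: 29.5
```

>>> {"fn": "drive_tool", "kwargs": {
  "motion": [
    {"claw": -1,"delta_pos": [0,0.4,-0.06],"spin": 0},
    {"claw": -1,"delta_pos": [0,0,0],"spin": 0},
    {"claw": -1,"delta_pos": [0,0,0],"spin": 0},
    {"claw": -1,"delta_pos": [0,0,0],"spin": 0}
  ]
}}

```text
clock: 21.75
position: [611.9, -10.2, 268.8]
eef_rot: [[0.069, 0.998, 0.001], [0.998, -0.069, 0.0], [0.0, 0.0, -1.0]]
wrist_force: [-1.8, 5.8, 1.3]
grip_width: 10.9
grasp_force: 29.5
```

>>> {"fn": "drive_tool", "kwargs": {
  "motion": [
    {"claw": -1,"delta_pos": [0,0.4,-0.05],"spin": 0},
    {"claw": -1,"delta_pos": [0,0,0],"spin": 0},
    {"claw": -1,"delta_pos": [0,0,0],"spin": 0},
    {"claw": -1,"delta_pos": [0,0,0],"spin": 0}
  ]
}}

```text
clock: 22.25
position: [615.8, -10.5, 269.4]
eef_rot: [[0.069, 0.998, 0.0], [0.998, -0.069, 0.0], [0.0, 0.0, -1.0]]
wrist_force: [-3.1, 5.2, 3.1]
grip_width: 10.7
grasp_force: 29.5
```

```bash
cat > ft.py <<'E'
from workcell import bot
import numpy as np
F=[];
for i in range(8): bot.get_image('wrist');s=bot.read_state();F.append(s['wrist_force']);
F=np.array(F);p=s['position'];xf=np.array([.9977,-.0685,0]);rx=(p-[564.9,-7,255.9])@xf-73.7;q=np.arccos(-rx/205);t=xf*np.sin(q)+np.array([0,0,np.cos(q)])
print(s['clock'],p.round(1),'q',q.round(3),'Ft',(F@t).mean().round(2),'sd',(F@t).std().round(2),F.mean(0).round(1))
E
python3 ft.py
```

```text
22.65 [615.8 -10.5 269.4] q 1.46 Ft -3.24 sd 0.48 [-3.2  5.3  2.8]
```

>>> {"fn": "drive_tool", "kwargs": {
  "motion": [
    {"claw": -1,"delta_pos": [0,0.4,-0.05],"spin": 0},
    {"claw": -1,"delta_pos": [0,0,0],"spin": 0},
    {"claw": -1,"delta_pos": [0,0,0],"spin": 0}
  ]
}}

```text
clock: 23.02
position: [619.7, -10.7, 269.9]
eef_rot: [[0.069, 0.998, -0.0], [0.998, -0.069, 0.0], [0.0, -0.0, -1.0]]
wrist_force: [-4.1, 5.9, 2.7]
grip_width: 10.8
grasp_force: 29.5
```

```bash
python3 ft.py
```

```text
23.425 [619.7 -10.7 269.9] q 1.479 Ft -4.32 sd 0.55 [-4.3  5.2  3.1]
```

>>> {"fn": "drive_tool", "kwargs": {
  "motion": [
    {"claw": -1,"delta_pos": [0,0.2,-0.02],"spin": 0},
    {"claw": -1,"delta_pos": [0,0,0],"spin": 0},
    {"claw": -1,"delta_pos": [0,0,0],"spin": 0}
  ]
}}

```text
clock: 23.8
position: [621.5, -10.8, 270.1]
eef_rot: [[0.069, 0.998, -0.0], [0.998, -0.069, 0.0], [0.0, -0.0, -1.0]]
wrist_force: [-5.0, 5.1, 3.3]
grip_width: 10.9
grasp_force: 29.5
```

```bash
python3 ft.py
python3 - <<'E'
from workcell import bot
import cv2
im,_=bot.get_image('scene');cv2.imwrite('pics/end.png',cv2.resize(im[100:330,200:460],None,fx=2.3,fy=2.3)[:,:,::-1])
E
```

```text
24.2 [621.5 -10.8 270.1] q 1.488 Ft -4.91 sd 0.59 [-4.9  5.3  3.4]
```

View pics/end.png

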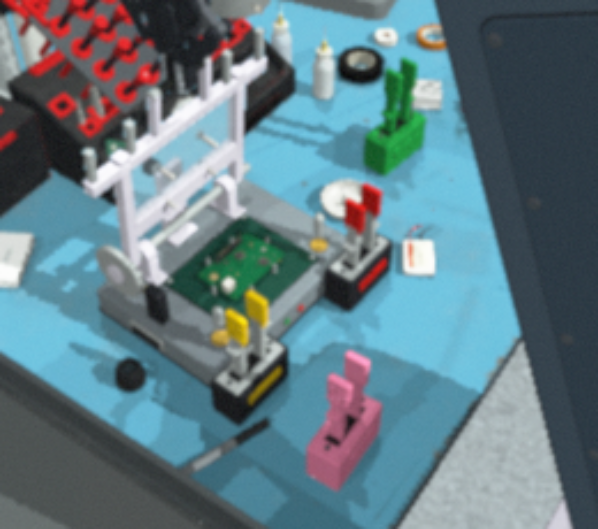

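The picture shows the gate standing open, the board in its nest at (240,262) and the things round the fixture where they were. The resisting force at the handle rose from about 2 N to 4.9 N over the last 10 mm or so, which is the buffer's rate, so the gate is lightly pressed on the stop. I'll hand it in.

```bash
python3 -c "
from workcell import bot
print(bot.job_done())"
```

```text
the job is handed in; nothing more can be done
None
```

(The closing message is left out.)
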